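# Slide two pans to their zones on a warming plate and cover the large one

## Task

The two pans on the warming plate are off their zones: without lifting or tipping either of them, slide the large open saucepan until it stands inside the bigger marked ring and the small covered pot until it stands inside the smaller marked ring, taking care not to knock them against the probe stub in the middle of the plate. When both stand in their rings, put the loose lid on the saucepan so that it sits down flat in the rim. Leave the mug, the oil bottle and the tape roll where they are.

Things in the scene. Friction and masses are not known exactly. Their poses are not given: they have to be found in the camera images.
- plate: square warming plate, grey housing with a dark, smooth, slippery top, 270 x 270 x 18 mm, fixed to the bench; origin at the centre of its underside, axes along its sides, top surface at z = 18 mm. The pans start on its near (-x) half, the rings are on its far (+x) half; which is left and which right varies. Adjoining places are 125 mm apart.
- ring_big: bigger ring marked flush in the plate's top as a thin light metal line, radius 66 mm to the middle of the line; origin at its centre on the plate's top. The large saucepan belongs inside it.
- ring_small: smaller ring marked flush in the plate's top, thin light metal line, radius 50 mm; origin at its centre on the plate's top. The small pot belongs inside it.
- probe: fixed round temperature probe stub standing up near the middle of the plate, steel, 22 mm in diameter (23 mm collar), 24 mm high above the plate; origin at the centre of its foot on the plate's top
- pan: large open steel saucepan, 108 mm outer diameter, 60 mm high, wall 4 mm (inner radius 50), 0.3 to 0.65 kg, with a straight level black handle; origin at the centre of its underside, z up. The handle points along its own -x, 70 to 152 mm from the axis, 16 mm wide, 12 mm thick, mid-line 50 mm above the underside; a steel bracket 20 mm wide joins it to the wall.
- pot: small steel pot with fixed cover, 76 mm body diameter (80 mm at the cover's edge), cover top 46 mm above the underside, on it a black round knob 26 mm in diameter whose top is 74 mm above the underside (best gripped at 56 to 71 mm); 0.28 to 0.56 kg; origin at the centre of its underside, z up
- lid: loose steel lid, on the bench left, nearer the robot than the dark box: disc 114 mm in diameter, below it a plug 93 mm in diameter, 5 mm deep, entering the pan's mouth with 3.5 mm to spare all round; upper face 12 mm above the underside; central black knob 26 mm in diameter, 20 to 39 mm above the underside; origin at the centre of the plug's underside, z up. Seated: origin 55 mm above the pan's.
- file_tray: dark instrument box with a carrying handle on top, fixed on the bench left of the plate, about 184 x 214 mm, 117 mm high, 160 mm with the handle; an obstacle on the way from the lid to the plate; origin near the middle of its underside
- mug: white mug, 92 x 127 x 95 mm with its handle, standing at the right, nearer the robot than the plate; bystander; origin at the centre of its underside
- oil_bottle: amber oil bottle with a black spout, 44 mm in diameter, 162 mm high, standing left of the dark instrument box; bystander; origin at the centre of its underside
- tape_roll: roll of tan tape, lying flat, 100 mm in diameter, 24 mm high, between the lid and the plate; bystander; origin at the centre of its underside
Things that resemble listed ones, but are neither listed nor needed, are in the scene too. What is shaped like the lid but pink is not meant.

How it is judged:
On the way, in this order (a step that is already met when the one before it is completed fails the run):
1. both pans stand in their own rings, the lid still off (horizontal distance between pan and ring_big below 0.012 m and horizontal distance between pot and ring_small below 0.012 m), for 0.2 s.
2. the lid sits on the saucepan (horizontal distance between lid and pan below 0.007 m and z of lid in the frame of pan between 0.05 and 0.0585 m and angle between the z axis of lid and the z axis of pan, either way round below 0.05 rad), for 0.2 s.
At the end, for the whole second after the job is handed in: Saucepan within 12 mm of the bigger ring's centre, pot within 12 mm of the smaller ring's centre, both on the plate; lid on the saucepan within 7 mm of its axis, down flat in the rim (underside 50 to 58.5 mm above the pan's, within 0.05 rad of level); all at rest (all of step 1 and all of step 2 and linear speed of each of pan, pot, lid below 0.02 m/s); the robot touches nothing.
It fails at once if a pan is lifted more than 6 mm off the plate or drops off it (height (world z) of any of pan, pot above 0.024 m or height (world z) of any of pan, pot below 0.012 m).
It fails at once if a pan is tipped by more than 0.12 rad (angle between any of pan, pot's own z axis and vertical above 0.12 rad).
It fails at once if a pan is knocked against the probe stub (over 6 N) (contact force between any of pan, pot and probe above 6 N).
It fails at once if the mug, the oil bottle or the tape roll is moved by more than 15 mm (distance of any of mug, oil_bottle, tape_roll from where it was at the start of the episode above 0.015 m).
It also fails if it takes over 67 s, if anything falls off the work surface, if the arm or the gripper's body presses on something with over 40 N, if the wrist force passes 120 N, or if a joint passes its speed limit or range.

## Robot

A 6-joint arm with a two-finger parallel gripper is mounted at the origin on the work surface; the furniture and walls round the work are solid. World frame = base frame: x ahead of the robot, y to its left, z up, the work surface at z = 0. Lengths are in m, angles in rad, forces in N, time in s.
With the tool pointing down it reaches from about 0.225 to 0.875 m from the base axis. Payload 3.4 kg.
Tool frame: the origin (TCP) lies on the mounting face of the last link; the fingertips stand 173 mm ahead of it and the grasp point (between the pads) lies 155 mm ahead of it; z points along the fingers, y is the line along which they close (so a half turn about z gives the same grasp; the last joint's range is limited). The gripper opens to 85 mm and grips with 20 to 120 N. Pads are 22 mm wide; open, the fingers measure 114 mm over their backs; the gripper's body (76 mm by 85 mm) begins 54 mm behind the grasp point. The pads swing forward as they close: fully open they stand 13 mm farther back than shut.
Start: joints at [-1.294, 0.276, 1.505, -0, 1.361, -0.121], TCP at [0.223, -0.53, 0.405] pointing down, gripper open.
Joint ranges: [-2.89, 2.89], [-0.75, 2.08], [0.22, 2.7], [-1.18, 4.32], [0.11, 2.71], [-2.7, 2.7]. Speed limits (rad/s): [2.57, 2.57, 3.14, 3.14, 3.14, 3.14].

## Interface

Orientations are given as a unit quaternion [w, x, y, z].
In Python, from rig import manip gives the robot as it stands.
- The arm moves only by the tool carry_out, never from a script. Its arguments are lists of equal length, an entry for each row: "linear": the shift along the world's x, y, z each as a share of 500 mm, from -1 to 1, a list of three; "angular": the turn, a rotation vector about the world's x, y, z each as a share of 0.08 rad, from -1 to 1, a list of three; "hand": the opening, from 0 (shut) to 1 (fully open). In form: {"linear": [[x, y, z], ...], "angular": [[rx, ry, rz], ...], "hand": [hand, ...]}. A call has 1 to 8 rows; each row shifts and turns the commanded pose from where the row before left it; what a row does not reach is not made up. A row lasts 1/12 s, in which the tool goes at most 41.7 mm and 7.16 degrees, less where a joint would pass 70% of its speed; a pose out of reach is approached as far as the arm can. A call with a number of a shift or a turn outside -1 to 1 is refused whole. A call with a gripper value outside its range is refused whole. The fingers move at their own pace and stop on an object; "force" is the grip in N (left out, the last holds). Time passes only in rows, so rows that do not move let the fingers close. It gives the time, the measured TCP pose, the force, the opening and the grip force at its end, in the units of the state.
- manip.get_state(): the state, without advancing time (a new reading comes with each control period).
- manip.get_image(name): name is "side" or "top"; returns the picture (400x640x3 uint8, red, green, blue); there is no depth.
- manip.camera_params(name): a dict with "fx", "fy", "cx", "cy" (pixels), "view" (4x4, takes a point from world to camera coordinates). Camera axes: x right, y down, z forward; pixel columns grow to the right and rows downward; lengths in m; the calibration is good to about 2 mm. A picture is of the moment at which its call begins. camera_params takes no time and is no camera call.
- manip.sign_off(): hands the job in; it is judged then, once.
The state is a dict: "clock": time; "qpos": joint angles; "qd": joint speeds; "effort": joint torques, N m; "position": TCP position; "ee_rot": TCP orientation; "contact_force": force on the tool from outside, world axes, zero at the start; "moment": the same for the moment, N m; "width": finger opening in m; "gripper_force": force on a finger pad.
Only numpy, scipy, OpenCV 4.12 (cv2) and the standard library are available. Lean on these libraries where they do the work, as an engineer would, in place of code of your own. Each camera call takes 0.05 s, during which the arm holds its last target. There are 200 camera calls.

## Working session

There is one attempt and no reset: what is moved stays moved. The work goes in short steps, Python scripts to look and compute and a tool call to move; the robot and the scene stay as the last step left them, time stands still between calls to the robot, and variables do not carry over. Pictures are saved under pics/ and viewed, at most 10 in all, crops included, and the job is handed in when it is done.

Besides the shell and the picture viewer there is one more tool, called as a command line: name --argument value ..., lists and objects as JSON in quotes. carry_out: Moves the arm, as the interface text tells. Its arguments: {"type":"object","properties":{"linear":{"type":"array"},"angular":{"type":"array"},"hand":{"type":"array"},"force":{"type":"number"}},"required":["linear","angular","hand"]}

```bash
ls; mkdir -p pics; python3 - <<'E'
from rig import manip
import cv2,numpy as np
for n in("top","side"):
    im=manip.get_image(n); cv2.imwrite(f"pics/{n}0.png",im[:,:,::-1])
    p=manip.camera_params(n); print(n,p["fx"],p["cx"],p["cy"],np.round(p["view"],3).tolist())
print(manip.get_state())
E
```

```text
pics
top 446.09909480561 324.237950546009 208.39796007238152 [[-0.055, -0.998, -0.007, 0.064], [-0.972, 0.055, -0.23, 0.561], [0.23, -0.006, -0.973, 1.114], [0.0, 0.0, 0.0, 1.0]]
side 394.82553768639457 320.00108758171666 201.05567989501114 [[-0.69, -0.723, 0.015, 0.401], [-0.383, 0.347, -0.856, 0.261], [0.614, -0.597, -0.517, 0.982], [0.0, 0.0, 0.0, 1.0]]
{'clock': 0.1, 'qpos': array([-1.29396594e+00,  2.76545743e-01,  1.50602927e+00,  8.70931150e-07,
        1.36071687e+00, -1.21003473e-01]), 'qd': array([-0.00052845, -0.00154461, -0.00301871,  0.00042762,  0.00061648,
        0.00049486]), 'effort': array([ 1.21876757e-03, -4.17699158e+01, -2.46404010e+01, -2.55913856e-04,
        5.81654444e-03, -1.77243760e-05]), 'position': array([ 0.22270772, -0.52990859,  0.40390894]), 'ee_rot': array([-8.47068455e-04,  9.80280840e-01,  1.97607571e-01, -6.57047916e-05]), 'contact_force': array([-0.58156494, -0.70320086, -0.61925237]), 'moment': array([0.01398556, 0.00816896, 0.00921713]), 'gripper_force': 0.0, 'width': 0.08479634372447384}
```

View pics/top0.png

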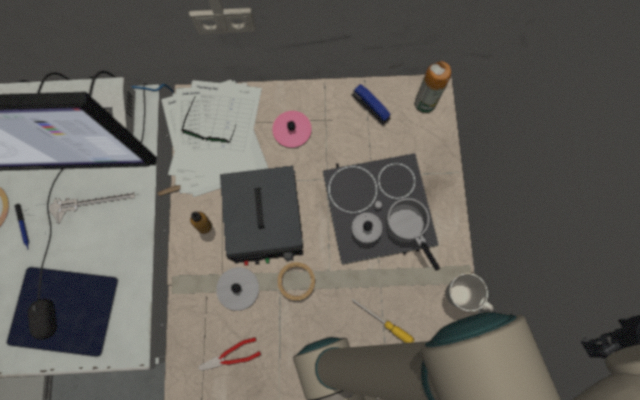

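View pics/side0.png

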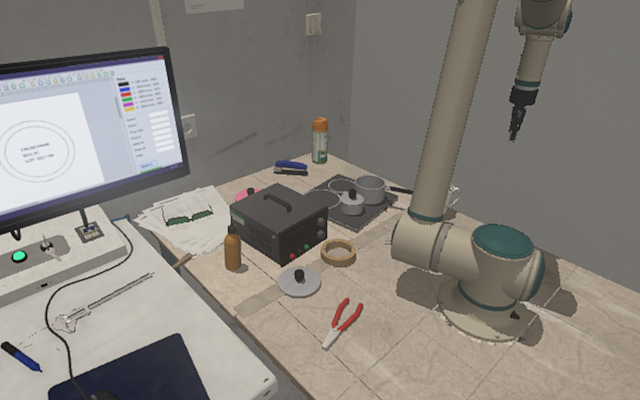

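The top view shows the plate around (380,208). The big ring is far left (354,189), the small ring far right (397,180), the probe about (378,204). The saucepan is near right (407,221) with its handle toward (437,268), and the pot is near left (367,228). The lid is at (237,288) and the box at (260,212). Next I'll measure these precisely.

```bash
cat >h.py <<'E'
from rig import manip
import cv2,numpy as np
def ray(n,uv,z):
    p=manip.camera_params(n);V=np.array(p["view"]);R,t=V[:3,:3],V[:3,3]
    uv=np.atleast_2d(np.asarray(uv,float))
    d=np.c_[(uv[:,0]-p["cx"])/p["fx"],(uv[:,1]-p["cy"])/p["fy"],np.ones(len(uv))]@R
    c=-R.T@t
    return (c+d*((z-c[2])/d[:,2])[:,None])[:,:2]
def pix(n,P):
    p=manip.camera_params(n);V=np.array(p["view"]);q=V[:3,:3]@np.asarray(P,float)+V[:3,3]
    return np.array([p["fx"]*q[0]/q[2]+p["cx"],p["fy"]*q[1]/q[2]+p["cy"]])
def circ(P):
    A=np.c_[2*P,np.ones(len(P))];s=np.linalg.lstsq(A,(P**2).sum(1),rcond=None)[0]
    return s[:2],np.sqrt(s[2]+s[0]**2+s[1]**2)
E
python3 - <<'E'
from h import *
im=cv2.imread("pics/top0.png")
for n,(u,v),z in(("ringB",(354,189),.018),("ringS",(397,180),.018),("probe",(378,204),.042),("pan",(407,220),.078),("hend",(437,268),.068),("potknob",(367,226),.092),("lidknob",(236,288),.039),("lid",(237,288),.012)):
    print(n,ray("top",(u,v),z).round(3))
c=cv2.resize(im[145:275,315:445],None,fx=4.5,fy=4.5,interpolation=cv2.INTER_CUBIC)
l=cv2.resize(im[255:320,205:335],None,fx=4.5,fy=4.5,interpolation=cv2.INTER_CUBIC)
cv2.imwrite("pics/c1.png",cv2.convertScaleAbs(c,alpha=1.3))
g=cv2.cvtColor(im,cv2.COLOR_BGR2GRAY)
np.set_printoptions(linewidth=400)
print("row221",g[221,375:440]);print("row190",g[190,325:420]);print("lidrow",g[292,212:262])
E
```

```text
ringB [[ 0.626 -0.053]]
ringS [[ 0.645 -0.175]]
probe [[ 0.573 -0.113]]
pan [[ 0.518 -0.18 ]]
hend [[ 0.391 -0.246]]
potknob [[ 0.505 -0.074]]
lidknob [[0.371 0.273]]
lid [[0.372 0.276]]
row221 [135 131 130 127 124 107  84  69  67  64  59  60  79 105 128 137 142 138 138 139 140 138 136 137 134 134 133 131 136 134 133 133 135 134 134 134 135 137 135 136 136 135 137 135 136 136 127 110  83  58  54  69  90 103  90  75  74  98 123 139 145 146 150 149 148]
row190 [117  96  93 114 126 102  73  66  67  68  66  68  66  69  68  68  68  69  64  69  67  68  69  64  67  66  64  65  65  66  66  65  65  65  65  65  61  65  68  61  64  65  61  64  66  62  68  63  64  73  95 106  91  73  73  89 107 112 100  77  63  65  63  63  61  62  62  65  63  63  63  65  61  63  63  64  65  63  64  64  66  62  65  64  75  95 112 112  93  71  63  61  64  62  64]
lidrow [125 125 129 132 133 133 134 133 134 133 131 134 133 135 134 135 134 134 135 124 106  79  57  48  46  47  57  71  90 109 126 132 134 136 136 133 137 136 137 138 139 137 139 135 132 128 127 125 133 132]
```

View pics/c1.png

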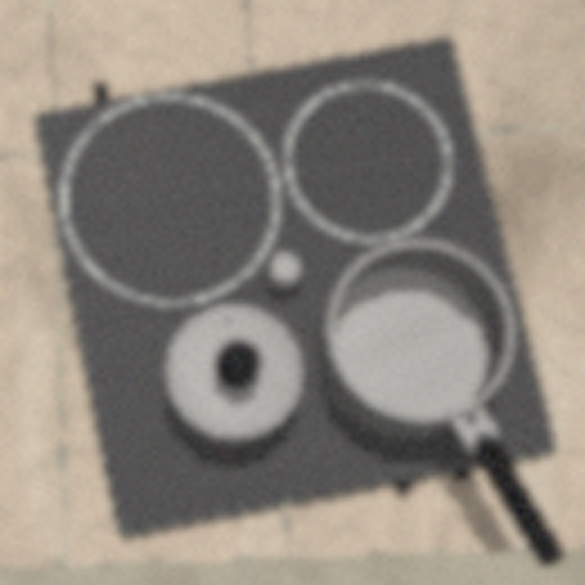

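The enlarged crop (×4.5, offset 315,145) shows the big ring centred near (170,200), the small ring near (369,160), the probe near (286,268), the pan rim near (422,330), the pot knob near (238,362), and the handle running from (480,440) to (548,555).

```bash
cat >>h.py <<'E'
def radial(img,c,r,z,mode,w=.012,it=4,name="top"):
    """fit a circle on the plane z: mode 'peak' bright line, +1/-1 rising/falling edge outward"""
    c=np.array(c,float)
    for _ in range(it):
        P=[]; rr=np.arange(r-w,r+w,.0004)
        for a in np.radians(np.arange(0,360,4)):
            pts=[pix(name,(c[0]+q*np.cos(a),c[1]+q*np.sin(a),z)) for q in rr]
            m=np.array(pts,np.float32)[None]
            f=cv2.remap(img,m[...,0],m[...,1],cv2.INTER_LINEAR)[0].astype(float)
            f=np.convolve(np.pad(f,4,'edge'),np.ones(9)/9,'valid')
            if mode!='peak': f=mode*np.gradient(f)
            k=f.argmax()
            if 4<k<len(f)-5: P.append(c+rr[k]*np.array([np.cos(a),np.sin(a)]))
        P=np.array(P); keep=np.ones(len(P),bool)
        for _ in range(5):
            c2,R=circ(P[keep]); e=abs(np.linalg.norm(P-c2,axis=1)-R); keep=e<max(.0015,1.5*np.median(e))
        c=c2
    return c.round(4),round(float(R),4),int(keep.sum()),round(float(e[keep].std())*1e3,2)
def dark(img,c,z,box=10,th=50,name="top"):
    u,v=pix(name,(*c,z)).round().astype(int); g=img[v-box:v+box+1,u-box:u+box+1]
    y,x=np.nonzero(g<th); return ray(name,(x.mean()+u-box,y.mean()+v-box),z)[0].round(4),len(x)
E
python3 - <<'E'
from h import *
im=cv2.imread("pics/top0.png");g=cv2.cvtColor(im,cv2.COLOR_BGR2GRAY)
s=255-cv2.cvtColor(im,cv2.COLOR_BGR2HSV)[:,:,1]
print("B",radial(g,(.626,-.053),.066,.018,'peak'))
print("S",radial(g,(.645,-.175),.050,.018,'peak'))
print("probe",radial(g,(.573,-.113),.011,.042,-1,w=.008))
print("pan",radial(g,(.518,-.18),.052,.078,'peak',w=.008))
for z in(.060,.064):print("pot",z,radial(g,(.505,-.074),.04,z,-1,w=.009))
print("potknob",dark(g,(.505,-.074),.088,7,75))
for z in(.005,.012):print("lid",z,radial(s,(.372,.275),.057,z,-1))
print("lidknob",dark(g,(.371,.273),.035,8,80))
# handle: dark pixels right-below
y,x=np.nonzero(g[238:275,418:445]<50);x+=418;y+=238
P=ray("top",np.c_[x,y],.074);m=P.mean(0);u,sv,vt=np.linalg.svd(P-m);print("handle",len(x),m,vt[0],P[(P@vt[0]).argmin()],P[(P@vt[0]).argmax()])
# tape, box
for n,p,z in(("boxcorners",[(222,171),(296,166),(302,250),(229,260)],.117),("tape",[(297,282)],.024),("mug",[(466,292)],.095),("plate",[(324,170),(415,155),(438,246),(342,264)],.018)):print(n,ray("top",p,z).round(3).tolist())
E
```

```text
Traceback (most recent call last):
  File "h.py", line 21, in radial
    pts=[pix(name,(c[0]+q*np.cos(a),c[1]+q*np.sin(a),z)) for q in rr]
         ~~~^^^^^^^^^^^^^^^^^^^^^^^^^^^^^^^^^^^^^^^^^^^^
  File "h.py", line 10, in pix
    p=manip.camera_params(n);V=np.array(p["view"]);q=V[:3,:3]@np.asarray(P,float)+V[:3,3]
ValueError: time passes only in moves, steps and waits
```

```bash
sed -i 's/manip.camera_params(n)/cp(n)/; 2a import functools\ncp=functools.lru_cache(None)(lambda n:manip.camera_params(n))' h.py
cat >m.py <<'E'
from h import *
im=cv2.imread("pics/top0.png");g=cv2.cvtColor(im,cv2.COLOR_BGR2GRAY)
s=255-cv2.cvtColor(im,cv2.COLOR_BGR2HSV)[:,:,1]
print("B",radial(g,(.626,-.053),.066,.018,'peak'))
print("S",radial(g,(.645,-.175),.050,.018,'peak'))
print("probe",radial(g,(.573,-.113),.011,.042,-1,w=.008))
print("pan",radial(g,(.518,-.18),.052,.078,'peak',w=.008))
for z in(.060,.064):print("pot",z,radial(g,(.505,-.074),.04,z,-1,w=.009))
print("potknob",dark(g,(.505,-.074),.088,7,75))
for z in(.005,.012):print("lid",z,radial(s,(.372,.275),.057,z,-1))
print("lidknob",dark(g,(.371,.273),.035,8,80))
y,x=np.nonzero(g[238:275,418:445]<50);x+=418;y+=238
P=ray("top",np.c_[x,y],.074);m=P.mean(0);u,sv,vt=np.linalg.svd(P-m);print("handle",len(x),m,vt[0],P[(P@vt[0]).argmin()],P[(P@vt[0]).argmax()])
for n,p,z in(("boxcorners",[(222,171),(296,166),(302,250),(229,260)],.117),("tape",[(297,282)],.024),("mug",[(466,292)],.095),("plate",[(324,170),(415,155),(438,246),(342,264)],.018)):print(n,ray("top",p,z).round(3).tolist())
E
python3 m.py
```

```text
B (array([ 0.6268, -0.049 ]), 0.0658, 61, 0.1)
S (array([ 0.6438, -0.1729]), 0.0499, 82, 0.24)
probe (array([ 0.5735, -0.1135]), 0.0088, 90, 0.3)
pan (array([ 0.5236, -0.1838]), 0.0516, 43, 0.27)
pot 0.06 (array([ 0.5082, -0.0759]), 0.04, 90, 0.35)
pot 0.064 (array([ 0.5075, -0.0755]), 0.04, 90, 0.32)
potknob (array([ 0.5053, -0.0749]), 78)
lid 0.005 (array([0.3722, 0.2765]), 0.057, 77, 0.37)
lid 0.012 (array([0.3716, 0.2752]), 0.0565, 78, 0.4)
lidknob (array([0.3704, 0.2744]), 81)
handle 130 [ 0.42605944 -0.22639063] [-0.8899621 -0.4560345] [ 0.45604142 -0.21341665] [ 0.38774958 -0.24181241]
boxcorners [[0.666, 0.291], [0.668, 0.1], [0.449, 0.094], [0.435, 0.274]]
tape [[0.378, 0.115]]
mug [[0.326, -0.304]]
plate [[0.686, 0.027], [0.715, -0.233], [0.454, -0.268], [0.42, -0.007]]
```

carry_out --linear '[[0.0355,0.0568,0],[0.0355,0.0568,0],[0.0355,0.0568,0],[0.0355,0.0568,0],[0.0355,0.0568,0],[0.0355,0.0568,0],[0.0355,0.0568,0],[0.0355,0.0568,0]]' --angular '[[0,0,0],[0,0,0],[0,0,0],[0,0,0],[0,0,0],[0,0,0],[0,0,0],[0,0,0]]' --hand '[0.55,0.55,0.55,0.55,0.55,0.55,0.55,0.55]'

```text
clock: 0.77
position: [0.3652, -0.3013, 0.4044]
ee_rot: [-0.0, 0.98, 0.197, -0.0]
contact_force: [0.8, -0.3, -0.4]
width: 0.0469
gripper_force: 0.0
```

carry_out --linear '[[0.0355,0.0568,-0.02],[0.0355,0.0568,-0.02],[0.0355,0.0568,-0.02],[0.0355,0.0568,-0.02],[0.0355,0.0568,-0.02],[0.0355,0.0568,-0.02],[0.0355,0.0568,-0.02],[0.0355,0.0568,-0.02]]' --angular '[[0,0,0],[0,0,0],[0,0,0],[0,0,0],[0,0,0],[0,0,0],[0,0,0],[0,0,0]]' --hand '[0.55,0.55,0.55,0.55,0.55,0.55,0.55,0.55]'

```text
clock: 1.43
position: [0.5072, -0.0741, 0.324]
ee_rot: [-0.0, 0.98, 0.198, -0.0]
contact_force: [0.4, -0.6, 0.4]
width: 0.0472
gripper_force: 0.0
```

carry_out --linear '[[0,0,0],[0,0,0]]' --angular '[[0,0,0],[0,0,0]]' --hand '[0.55,0.55]'

```text
clock: 1.6
position: [0.507, -0.0743, 0.3237]
ee_rot: [-0.0, 0.98, 0.199, -0.001]
contact_force: [0.0, -0.0, -0.4]
width: 0.0471
gripper_force: 0.0
```

carry_out --linear '[[0,-0.002,-0.04],[0,0,-0.04],[0,0,-0.04],[0,0,-0.03],[0,0,-0.0155],[0,0,0]]' --angular '[[0,0,0],[0,0,0],[0,0,0],[0,0,0],[0,0,0],[0,0,0]]' --hand '[0.55,0.55,0.55,0.55,0.55,0.55]' --force 40

```text
clock: 2.1
position: [0.5057, -0.0776, 0.2407]
ee_rot: [-0.001, 0.98, 0.197, -0.002]
contact_force: [-1.4, 1.0, 0.7]
width: 0.0467
gripper_force: 0.0
```

carry_out --linear '[[0,0,0],[0,0,0],[0,0,0],[0,0,0],[0,0,0],[0,0,0],[0,0,0],[0,0,0]]' --angular '[[0,0,0],[0,0,0],[0,0,0],[0,0,0],[0,0,0],[0,0,0],[0,0,0],[0,0,0]]' --hand '[0.4,0.35,0.3,0.25,0.2,0.2,0.2,0.2]'

```text
clock: 2.77
position: [0.5071, -0.0769, 0.2433]
ee_rot: [0.001, 0.98, 0.198, 0.001]
contact_force: [-0.7, -1.0, 6.2]
width: 0.0243
gripper_force: 39.6
```

carry_out --linear '[[0,0,0.005],[0.008,0.0053,0],[0.016,0.0107,0],[0.018,0.012,0],[0.018,0.012,0],[0.018,0.012,0],[0.018,0.012,0],[0.0166,0.0106,0]]' --angular '[[0,0,0],[0,0,0],[0,0,0],[0,0,0],[0,0,0],[0,0,0],[0,0,0],[0,0,0]]' --hand '[0.2,0.2,0.2,0.2,0.2,0.2,0.2,0.2]'

```text
clock: 3.43
position: [0.5643, -0.0384, 0.2442]
ee_rot: [-0.0, 0.98, 0.198, 0.0]
contact_force: [-0.2, -0.7, -4.1]
width: 0.0241
gripper_force: 39.7
```

carry_out --linear '[[0.019,-0.0062,0],[0.019,-0.0062,0],[0.019,-0.0062,0],[0.019,-0.0062,0],[0.019,-0.0062,0],[0.019,-0.0062,0],[0.019,-0.0062,0],[0.019,-0.0062,0]]' --angular '[[0,0,0],[0,0,0],[0,0,0],[0,0,0],[0,0,0],[0,0,0],[0,0,0],[0,0,0]]' --hand '[0.2,0.2,0.2,0.2,0.2,0.2,0.2,0.2]'

```text
clock: 4.1
position: [0.64, -0.0648, 0.2444]
ee_rot: [0.0, 0.98, 0.197, -0.0]
contact_force: [-0.1, -0.2, -4.9]
width: 0.0242
gripper_force: 39.8
```

carry_out --linear '[[0.0035,-0.0197,0],[0.0035,-0.0197,0],[0.0035,-0.0197,0],[0.0035,-0.0197,0],[0.0035,-0.0197,0],[0.0035,-0.0197,0],[0.0035,-0.0197,0],[0,0,0]]' --angular '[[0,0,0],[0,0,0],[0,0,0],[0,0,0],[0,0,0],[0,0,0],[0,0,0],[0,0,0]]' --hand '[0.2,0.2,0.2,0.2,0.2,0.2,0.2,0.2]'

```text
clock: 4.77
position: [0.6517, -0.1357, 0.2446]
ee_rot: [0.001, 0.98, 0.197, 0.0]
contact_force: [1.6, -0.4, -5.4]
width: 0.0239
gripper_force: 39.9
```

carry_out --linear '[[0,0,-0.003],[-0.004,-0.0186,0],[-0.004,-0.0186,0],[-0.004,-0.0186,0],[-0.0038,-0.0186,0],[0,0,0],[0,0,0]]' --angular '[[0,0,0],[0,0,0],[0,0,0],[0,0,0],[0,0,0],[0,0,0],[0,0,0]]' --hand '[0.2,0.2,0.2,0.2,0.2,0.2,0.2]'

```text
clock: 5.35
position: [0.6432, -0.1718, 0.2434]
ee_rot: [0.001, 0.98, 0.197, 0.0]
contact_force: [-0.1, -2.1, 0.1]
width: 0.0241
gripper_force: 40.4
```

carry_out --linear '[[0,0,0],[0,0,0],[0,0,0],[0,0,0.03],[0,0,0.05],[0,0,0.05],[0,0,0.03]]' --angular '[[0,0,0],[0,0,0],[0,0,0],[0,0,0],[0,0,0],[0,0,0],[0,0,0]]' --hand '[0.4,0.55,0.55,0.55,0.55,0.55,0.55]'

```text
clock: 5.93
position: [0.644, -0.17, 0.3258]
ee_rot: [0.001, 0.98, 0.198, 0.002]
contact_force: [0.1, -0.1, 1.0]
width: 0.047
gripper_force: 0.0
```

carry_out --linear '[[-0.0529,-0.0129,0],[-0.0529,-0.0129,0],[-0.0529,-0.0129,0],[-0.0529,-0.0129,0],[-0.0529,-0.0129,0],[-0.0529,-0.0129,0],[-0.0529,-0.0129,0],[-0.0529,-0.0129,0]]' --angular '[[0,0,0],[0,0,0],[0,0,0],[0,0,0],[0,0,0],[0,0,0],[0,0,0],[0,0,0]]' --hand '[0.55,0.55,0.55,0.55,0.55,0.55,0.55,0.55]'

```text
clock: 6.6
position: [0.4307, -0.2217, 0.3232]
ee_rot: [0.0, 0.98, 0.198, 0.0]
contact_force: [-0.4, -0.8, 0.0]
width: 0.0472
gripper_force: 0.0
```

```bash
python3 - <<'E'
from h import *
im=manip.get_image("top")[:,:,::-1].copy();cv2.imwrite("pics/top1.png",im)
g=cv2.cvtColor(im,cv2.COLOR_BGR2GRAY)
print("pot",radial(g,(.6438,-.1729),.04,.064,-1,w=.009),"knob",dark(g,(.6438,-.1729),.088,7,75))
print("pan",radial(g,(.5236,-.1838),.052,.078,'peak',w=.008))
print(manip.get_state()["position"])
cv2.imwrite("pics/c2.png",cv2.resize(im[145:285,315:455],None,fx=4,fy=4,interpolation=cv2.INTER_CUBIC))
E
```

```text
pot (array([ 0.6436, -0.1706]), 0.04, 72, 0.31) knob (array([ 0.6411, -0.1697]), 78)
pan (array([ 0.5235, -0.1838]), 0.0517, 44, 0.2)
[ 0.42633199 -0.22155111  0.3228868 ]
```

View pics/c2.png

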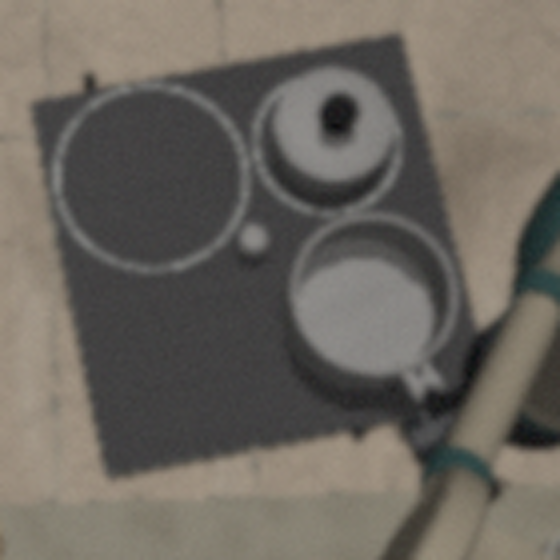

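The crop shows the pot standing inside the small ring, the pan still near right, and the gripper above its handle at about (440,400).

carry_out --linear '[[0.004,-0.0068,-0.04],[0,0,-0.05],[0,0,-0.05],[0,0,-0.04],[0,0,-0.016],[0,0,0],[0,0,0]]' --angular '[[0,0,0],[0,0,0],[0,0,0],[0,0,0],[0,0,0],[0,0,0],[0,0,0]]' --hand '[0.55,0.55,0.55,0.55,0.55,0.45,0.4]' --force 50

```text
clock: 7.23
position: [0.4343, -0.2254, 0.2253]
ee_rot: [0.0, 0.98, 0.198, 0.0]
contact_force: [0.3, -0.5, 0.3]
width: 0.0341
gripper_force: 0.0
```

carry_out --linear '[[0,0,0],[0,0,0],[0,0,0],[0,0,0],[0,0,0],[0,0,0],[0,0,0]]' --angular '[[0,0,0],[0,0,0],[0,0,0],[0,0,0],[0,0,0],[0,0,0],[0,0,0]]' --hand '[0.35,0.3,0.25,0.2,0.15,0.1,0.1]'

```text
clock: 7.82
position: [0.4338, -0.2254, 0.2255]
ee_rot: [0.0, 0.98, 0.198, 0.0]
contact_force: [-1.6, 1.1, 6.3]
width: 0.0149
gripper_force: 49.7
```

```bash
python3 - <<'E'
from h import *
im=manip.get_image("top")[:,:,::-1].copy();cv2.imwrite("pics/top2.png",im)
g=cv2.cvtColor(im,cv2.COLOR_BGR2GRAY)
print("pan",radial(g,(.5236,-.1838),.052,.078,'peak',w=.008))
s=manip.get_state();print(s["position"],s["ee_rot"],s["contact_force"],s["moment"],s["width"],s["gripper_force"])
E
```

```text
pan (array([ 0.5251, -0.1869]), 0.0516, 41, 0.31)
[ 0.43379262 -0.22543228  0.22552316] [3.14270696e-04 9.80276235e-01 1.97631929e-01 1.59863907e-04] [-0.41039536  1.15439119  4.81654866] [0.15404869 0.17179999 0.00998044] 0.015066198445913953 49.7112375497818
```

carry_out --linear '[[-0.002,0.005,0.002],[-0.0072,0.0157,0],[-0.008,0.0175,0],[-0.008,0.0175,0],[-0.008,0.0175,0],[-0.008,0.0175,0],[-0.008,0.0175,0],[-0.0086,0.0174,0]]' --angular '[[0,0,0],[0,0,0],[0,0,0],[0,0,0],[0,0,0],[0,0,0],[0,0,0],[0,0,0]]' --hand '[0.1,0.1,0.1,0.1,0.1,0.1,0.1,0.1]'

```text
clock: 8.53
position: [0.4043, -0.1614, 0.226]
ee_rot: [-0.0, 0.98, 0.198, -0.0]
contact_force: [1.4, -0.9, 0.7]
width: 0.0146
gripper_force: 49.1
```

carry_out --linear '[[0.0044,0.0165,0],[0.0044,0.0165,0],[0.0044,0.0165,0],[0.0044,0.0165,0],[0.0044,0.0165,0],[0.0044,0.0165,0],[0.0042,0.0162,0],[0,0,0]]' --angular '[[0,0,0],[0,0,0],[0,0,0],[0,0,0],[0,0,0],[0,0,0],[0,0,0],[0,0,0]]' --hand '[0.1,0.1,0.1,0.1,0.1,0.1,0.1,0.1]'

```text
clock: 9.2
position: [0.4205, -0.1034, 0.2259]
ee_rot: [-0.001, 0.98, 0.198, 0.0]
contact_force: [-0.3, 0.5, 0.6]
width: 0.015
gripper_force: 49.1
```

```bash
python3 - <<'E'
from h import *
im=manip.get_image("top")[:,:,::-1].copy();cv2.imwrite("pics/top3.png",im)
g=cv2.cvtColor(im,cv2.COLOR_BGR2GRAY)
print("pan",radial(g,(.5115,-.0665),.052,.078,'peak',w=.012))
s=manip.get_state();print(s["position"],s["contact_force"],s["moment"])
E
```

```text
pan (array([ 0.5162, -0.0617]), 0.0474, 40, 0.38)
[ 0.42040154 -0.10387317  0.22585279] [0.45349519 1.10271443 0.47193944] [0.16701195 0.00740715 0.09803485]
```

```bash
python3 - <<'E'
from h import *
im=cv2.imread("pics/top3.png");g=cv2.cvtColor(im,cv2.COLOR_BGR2GRAY)
for c in((.512,-.065),(.514,-.063)):print("pan",radial(g,c,.052,.078,'peak',w=.006),radial(g,c,.0545,.078,-1,w=.006))
cv2.imwrite("pics/c3.png",cv2.resize(im[145:285,315:455],None,fx=4,fy=4,interpolation=cv2.INTER_CUBIC))
E
```

```text
pan (array([ 0.5092, -0.0647]), 0.0537, 34, 0.31) (array([ 0.5119, -0.0634]), 0.0545, 61, 0.33)
pan (array([ 0.5123, -0.0637]), 0.0511, 35, 0.29) (array([ 0.512 , -0.0633]), 0.0545, 61, 0.31)
```

View pics/c3.png

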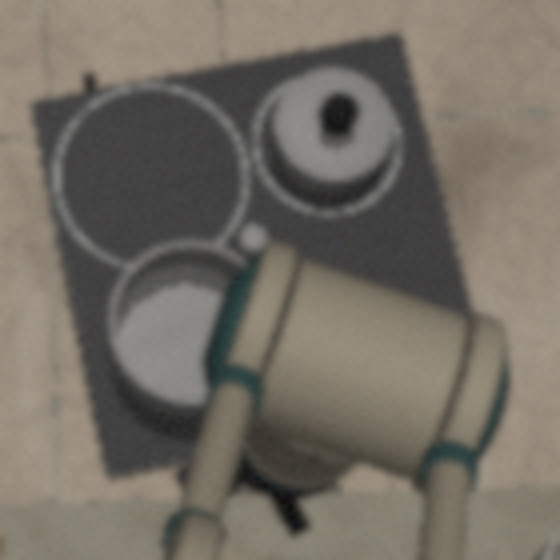

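The pan is now near left, clear of the probe at (253,238). Its outer-edge fit, (0.512, −0.063) with R 54.5 mm, is consistent, so I'll continue to the ring.

carry_out --linear '[[0.007,0.0035,0],[0.0146,0.0072,0],[0.0146,0.0072,0],[0.0146,0.0072,0],[0.0146,0.0072,0],[0.0146,0.0072,0],[0.0146,0.0072,0],[0.0078,0.0035,0]]' --angular '[[0,0,0],[0,0,0],[0,0,0],[0,0,0],[0,0,0],[0,0,0],[0,0,0],[0,0,0]]' --hand '[0.1,0.1,0.1,0.1,0.1,0.1,0.1,0.1]'

```text
clock: 9.92
position: [0.4727, -0.0794, 0.2259]
ee_rot: [0.0, 0.98, 0.198, 0.0]
contact_force: [-1.4, -1.7, 2.2]
width: 0.0148
gripper_force: 49.3
```

carry_out --linear '[[0.018,-0.003,0],[0.018,-0.003,0],[0.018,-0.003,0],[0.018,-0.003,0],[0.018,-0.003,0],[0.018,-0.003,0],[0.0192,-0.0036,0],[0,0,0]]' --angular '[[0,0,0],[0,0,0],[0,0,0],[0,0,0],[0,0,0],[0,0,0],[0,0,0],[0,0,0]]' --hand '[0.1,0.1,0.1,0.1,0.1,0.1,0.1,0.1]'

```text
clock: 10.58
position: [0.5377, -0.0914, 0.226]
ee_rot: [0.001, 0.98, 0.197, 0.002]
contact_force: [1.6, -0.1, -1.1]
width: 0.0152
gripper_force: 48.8
```

```bash
python3 - <<'E'
from h import *
im=manip.get_image("top")[:,:,::-1].copy();cv2.imwrite("pics/top4.png",im)
g=cv2.cvtColor(im,cv2.COLOR_BGR2GRAY)
print("pan",radial(g,(.6268,-.049),.0545,.078,-1,w=.006),radial(g,(.6268,-.049),.052,.078,'peak',w=.006))
s=manip.get_state();print(s["position"],s["contact_force"],s["moment"])
E
```

```text
pan (array([ 0.6304, -0.052 ]), 0.054, 42, 0.38) (array([ 0.6307, -0.0535]), 0.0523, 19, 0.39)
[ 0.53677855 -0.09120058  0.22587132] [ 0.3311097   0.03593386 -0.16681068] [-0.08825807 -0.12466349 -0.08621343]
```

carry_out --linear '[[-0.002,0.003,0],[-0.002,0.003,0],[0,0,0],[0,0,0],[0,0,0],[0,0,0],[0,0,0.03],[0,0,0.06]]' --angular '[[0,0,0],[0,0,0],[0,0,0],[0,0,0],[0,0,0],[0,0,0],[0,0,0],[0,0,0]]' --hand '[0.1,0.1,0.1,0.3,0.5,0.5,0.5,0.5]'

```text
clock: 11.3
position: [0.5313, -0.0872, 0.2682]
ee_rot: [-0.002, 0.98, 0.198, -0.004]
contact_force: [0.3, 0.2, -0.1]
width: 0.0428
gripper_force: 0.0
```

carry_out --linear '[[0,0,0.07],[-0.02,0.03,0.07],[-0.04,0.06,0.06],[-0.04,0.06,0.01],[-0.03,0.07,0],[-0.03,0.07,0],[-0.03,0.07,0],[-0.03,0.07,0]]' --angular '[[0,0,0],[0,0,0],[0,0,-0.8],[0,0,-0.8],[0,0,-0.8],[0,0,-0.8],[0,0,-0.8],[0,0,-0.8]]' --hand '[0.5,0.5,0.5,0.5,0.5,0.5,0.5,0.5]'

```text
clock: 11.97
position: [0.4238, 0.1252, 0.3729]
ee_rot: [-0.0, 1.0, 0.005, 0.0]
contact_force: [0.1, 0.3, -0.3]
width: 0.0425
gripper_force: 0.0
```

carry_out --linear '[[-0.03,0.07,0],[-0.03,0.07,0],[-0.03,0.07,0],[-0.02,0.07,0],[0,0.018,0],[0,0,0]]' --angular '[[0,0,-0.175],[0,0,0],[0,0,0],[0,0,0],[0,0,0],[0,0,0]]' --hand '[0.5,0.5,0.5,0.5,0.5,0.5]'

```text
clock: 12.47
position: [0.3695, 0.2749, 0.3726]
ee_rot: [-0.0, 1.0, 0.002, 0.0]
contact_force: [-0.3, 0.1, 1.0]
width: 0.0426
gripper_force: 0.0
```

```bash
python3 - <<'E'
from h import *
im=manip.get_image("top")[:,:,::-1].copy();cv2.imwrite("pics/top5.png",im)
g=cv2.cvtColor(im,cv2.COLOR_BGR2GRAY)
print("pan",radial(g,(.6268,-.049),.0545,.078,-1,w=.006),radial(g,(.6268,-.049),.052,.078,'peak',w=.006))
print("pot",radial(g,(.6438,-.1709),.04,.064,-1,w=.009))
s=manip.get_state();print(s["position"],s["ee_rot"],s["contact_force"])
cv2.imwrite("pics/c5.png",cv2.resize(im[145:325,195:455],None,fx=3,fy=3,interpolation=cv2.INTER_CUBIC))
E
```

```text
pan (array([ 0.6238, -0.0487]), 0.0546, 60, 0.34) (array([ 0.6235, -0.0483]), 0.0523, 29, 0.31)
pot (array([ 0.6435, -0.1708]), 0.0399, 72, 0.3)
[0.36994922 0.27347991 0.37250643] [5.05098466e-04 9.99998943e-01 1.36258806e-03 4.08219297e-05] [ 0.22183593 -0.19289576  0.36833361]
```

View pics/c5.png

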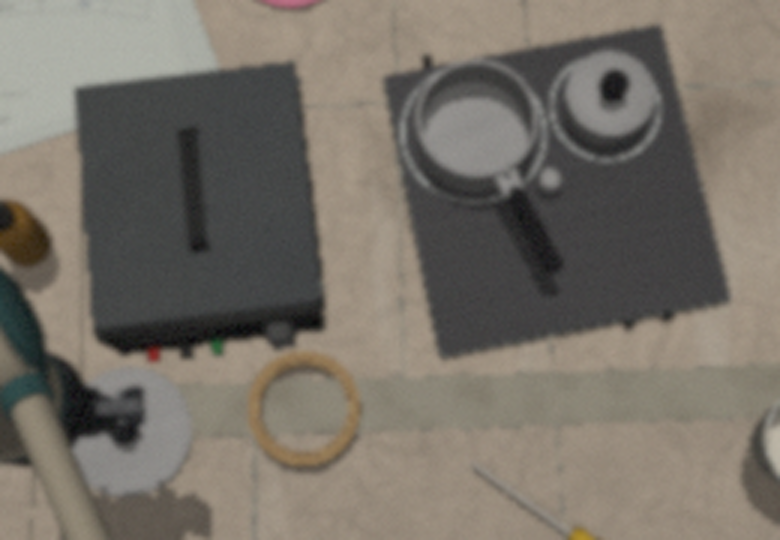

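Both pans stand in their rings: pan 3 mm off, pot 2 mm off. The gripper is above the lid at about (125,420) in the crop, so I'll grasp it.

carry_out --linear '[[0.003,0.001,-0.06],[0,0,-0.075],[0,0,-0.075],[0,0,-0.07],[0,0,-0.06],[0,0,-0.025],[0,0,-0.006],[0,0,0]]' --angular '[[0,0,0],[0,0,0],[0,0,0],[0,0,0],[0,0,0],[0,0,0],[0,0,0],[0,0,0]]' --hand '[0.5,0.5,0.5,0.5,0.5,0.5,0.5,0.5]' --force 40

```text
clock: 13.18
position: [0.3722, 0.2721, 0.1864]
ee_rot: [0.001, 1.0, -0.001, -0.001]
contact_force: [-0.6, 0.2, 0.6]
width: 0.0428
gripper_force: 0.0
```

carry_out --linear '[[0,0,0],[0,0,0],[0,0,0],[0,0,0],[0,0,0],[0,0,0],[0,0,0]]' --angular '[[0,0,0],[0,0,0],[0,0,0],[0,0,0],[0,0,0],[0,0,0],[0,0,0]]' --hand '[0.4,0.35,0.3,0.25,0.2,0.2,0.2]'

```text
clock: 13.77
position: [0.3725, 0.2738, 0.1887]
ee_rot: [-0.001, 1.0, 0.0, 0.002]
contact_force: [0.7, -0.6, 5.3]
width: 0.0242
gripper_force: 39.3
```

```bash
python3 - <<'E'
from h import *
im=manip.get_image("top")[:,:,::-1].copy();cv2.imwrite("pics/top6.png",im)
s=255-cv2.cvtColor(im,cv2.COLOR_BGR2HSV)[:,:,1]
print("lid",radial(s,(.3716,.2755),.057,.01,-1,w=.007))
s=manip.get_state();print(s["position"],s["ee_rot"],s["contact_force"],s["width"])
E
```

```text
lid (array([0.3725, 0.273 ]), 0.0558, 53, 0.42)
[0.37253672 0.27381888 0.1887026 ] [-6.40859643e-04  9.99998026e-01  2.20518519e-04  1.86774225e-03] [ 0.26292405 -1.31195907  6.57427334] 0.024521778410383385
```

carry_out --linear '[[0,0,0.02],[0,0,0.05],[0,0,0.07],[0,0,0.07],[0,0,0.07],[0,0,0.07],[0,0,0.05],[0,0,0.02]]' --angular '[[0,0,0],[0,0,0],[0,0,0],[0,0,0],[0,0,0],[0,0,0],[0,0,0],[0,0,0]]' --hand '[0.2,0.2,0.2,0.2,0.2,0.2,0.2,0.2]'

```text
clock: 14.48
position: [0.3719, 0.2737, 0.4015]
ee_rot: [-0.002, 1.0, 0.0, 0.004]
contact_force: [0.8, 0.8, -2.3]
width: 0.0243
gripper_force: 39.9
```

carry_out --linear '[[0.01,-0.013,0],[0.03,-0.039,0],[0.042,-0.054,0],[0.042,-0.054,0],[0.042,-0.054,0],[0.042,-0.054,0],[0.042,-0.054,0],[0.042,-0.054,0]]' --angular '[[0,0,0],[0,0,0],[0,0,0],[0,0,0],[0,0,0],[0,0,0],[0,0,0],[0,0,0]]' --hand '[0.2,0.2,0.2,0.2,0.2,0.2,0.2,0.2]'

```text
clock: 15.15
position: [0.5179, 0.0833, 0.3943]
ee_rot: [0.0, 1.0, -0.0, -0.003]
contact_force: [1.0, -0.2, -1.9]
width: 0.0241
gripper_force: 39.9
```

carry_out --linear '[[0.042,-0.054,0],[0.042,-0.054,0],[0.042,-0.054,0],[0.042,-0.054,0],[0.03,-0.039,0],[0.013,-0.0156,0],[0,0,0],[0,0,0]]' --angular '[[0,0,0],[0,0,0],[0,0,0],[0,0,0],[0,0,0],[0,0,0],[0,0,0],[0,0,0]]' --hand '[0.2,0.2,0.2,0.2,0.2,0.2,0.2,0.2]'

```text
clock: 15.82
position: [0.6226, -0.05, 0.3948]
ee_rot: [-0.001, 1.0, -0.001, -0.002]
contact_force: [-0.1, 0.1, -2.0]
width: 0.0246
gripper_force: 39.9
```

carry_out --linear '[[0.001,0,-0.04],[0,0,-0.06],[0,0,-0.06],[0,0,-0.05],[0,0,-0.024],[0,0,0],[0,0,0]]' --angular '[[0,0,0],[0,0,0],[0,0,0],[0,0,0],[0,0,0],[0,0,0],[0,0,0]]' --hand '[0.2,0.2,0.2,0.2,0.2,0.2,0.2]'

```text
clock: 16.4
position: [0.6227, -0.0484, 0.2796]
ee_rot: [-0.0, 1.0, 0.001, -0.001]
contact_force: [-0.0, 0.4, -1.6]
width: 0.0243
gripper_force: 39.9
```

```bash
python3 - <<'E'
from h import *
im=manip.get_image("top")[:,:,::-1].copy();si=manip.get_image("side")[:,:,::-1].copy()
cv2.imwrite("pics/top7.png",im);cv2.imwrite("pics/side7.png",si)
g=cv2.cvtColor(im,cv2.COLOR_BGR2GRAY)
s=manip.get_state();print(s["position"],s["ee_rot"],s["contact_force"])
z=s["position"][2]-.188+.009
print("lid",radial(g,(.624,-.049),.057,z,-1,w=.007))
u,v=pix("top",(.624,-.049,.08)).astype(int);a,b=pix("side",(.624,-.049,.08)).astype(int)
f=lambda i,u,v:cv2.resize(i[v-50:v+50,u-50:u+50],None,fx=4,fy=4,interpolation=cv2.INTER_CUBIC)
cv2.imwrite("pics/c7.png",np.hstack([f(im,u,v),f(si,a,b)]))
E
```

```text
[ 0.623823   -0.04903818  0.28153775] [1.41839886e-04 9.99999330e-01 4.05461523e-04 1.07455238e-03] [ 1.19357532 -0.18647665 -1.02886516]
lid (array([ 0.6287, -0.0442]), 0.0586, 43, 0.79)
```

View pics/c7.png

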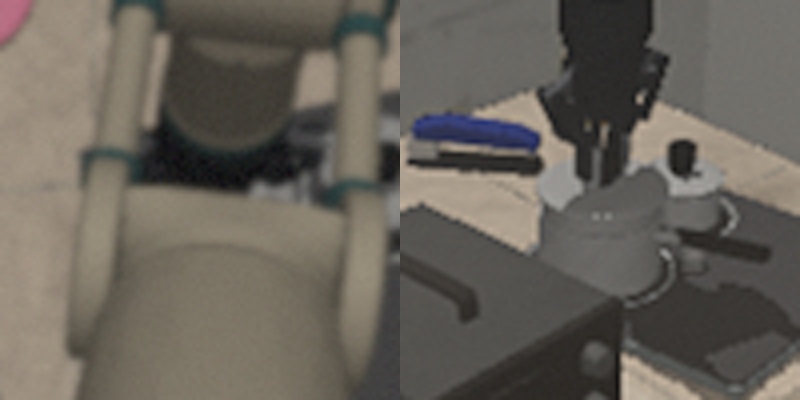

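The side crop shows the lid held level just above the pan's mouth; the top view is blocked by the arm. I'll lower it gently and watch the force.

carry_out --linear '[[0.002,-0.001,-0.01],[0,0,-0.01],[0,0,-0.006],[0,0,-0.004],[0,0,0]]' --angular '[[0,0,0],[0,0,0],[0,0,0],[0,0,0],[0,0,0]]' --hand '[0.2,0.2,0.2,0.2,0.2]'

```text
clock: 16.92
position: [0.6245, -0.0504, 0.2645]
ee_rot: [-0.0, 1.0, -0.0, -0.001]
contact_force: [-0.4, -0.1, -2.2]
width: 0.0244
gripper_force: 39.9
```

carry_out --linear '[[0,0,-0.003],[0,0,-0.002],[0,0,0],[0,0,0]]' --angular '[[0,0,0],[0,0,0],[0,0,0],[0,0,0]]' --hand '[0.2,0.2,0.2,0.2]'

```text
clock: 17.25
position: [0.6247, -0.0503, 0.2626]
ee_rot: [0.0, 1.0, -0.0, -0.0]
contact_force: [-0.6, 1.2, -2.3]
width: 0.024
gripper_force: 39.9
```

carry_out --linear '[[0,0,-0.002],[0,0,-0.002],[0,0,0],[0,0,0]]' --angular '[[0,0,0],[0,0,0],[0,0,0],[0,0,0]]' --hand '[0.2,0.2,0.2,0.2]'

```text
clock: 17.58
position: [0.6248, -0.0504, 0.2618]
ee_rot: [0.0, 1.0, -0.0, 0.001]
contact_force: [-1.9, 0.1, 5.0]
width: 0.0236
gripper_force: 40.6
```

Contact at TCP height 0.2618, the seated height. I'll release, retreat and check.

carry_out --linear '[[0,0,0],[0,0,0],[0,0,0],[0,0,0],[0,0,0.03],[0,0,0.06],[0,0,0.07],[0,0,0.07]]' --angular '[[0,0,0],[0,0,0],[0,0,0],[0,0,0],[0,0,0],[0,0,0],[0,0,0],[0,0,0]]' --hand '[0.3,0.4,0.5,0.5,0.5,0.5,0.5,0.5]'

```text
clock: 18.25
position: [0.6246, -0.0503, 0.3759]
ee_rot: [-0.0, 1.0, -0.0, -0.001]
contact_force: [0.4, 0.2, 0.2]
width: 0.0429
gripper_force: 0.0
```

carry_out --linear '[[-0.03,-0.05,0.01],[-0.04,-0.07,0],[-0.04,-0.07,0],[-0.04,-0.07,0],[-0.04,-0.07,0],[-0.04,-0.07,0],[-0.04,-0.07,0],[-0.04,-0.07,0]]' --angular '[[0,0,0],[0,0,0],[0,0,0],[0,0,0],[0,0,0],[0,0,0],[0,0,0],[0,0,0]]' --hand '[0.5,0.5,0.5,0.5,0.5,0.5,0.5,0.5]'

```text
clock: 18.92
position: [0.4685, -0.3217, 0.3805]
ee_rot: [0.0, 1.0, -0.0, 0.0]
contact_force: [0.9, -0.3, -0.3]
width: 0.043
gripper_force: 0.0
```

```bash
python3 - <<'E'
from h import *
im=manip.get_image("top")[:,:,::-1].copy();si=manip.get_image("side")[:,:,::-1].copy()
cv2.imwrite("pics/top8.png",im)
g=cv2.cvtColor(im,cv2.COLOR_BGR2GRAY)
print("lid",radial(g,(.624,-.049),.057,.083,-1,w=.007),dark(g,(.624,-.049),.108,7,75))
print("pot",radial(g,(.6438,-.1709),.04,.064,-1,w=.009))
u,v=pix("top",(.624,-.049,.08)).astype(int);a,b=pix("side",(.624,-.049,.08)).astype(int)
f=lambda i,u,v:cv2.resize(i[v-50:v+50,u-50:u+50],None,fx=4,fy=4,interpolation=cv2.INTER_CUBIC)
cv2.imwrite("pics/c8.png",np.hstack([f(im,u,v),f(si,a,b)]))
E
```

```text
lid (array([ 0.624 , -0.0507]), 0.0569, 61, 0.36) (array([ 0.62  , -0.0498]), 78)
pot (array([ 0.6436, -0.1706]), 0.0401, 73, 0.31)
```

View pics/c8.png

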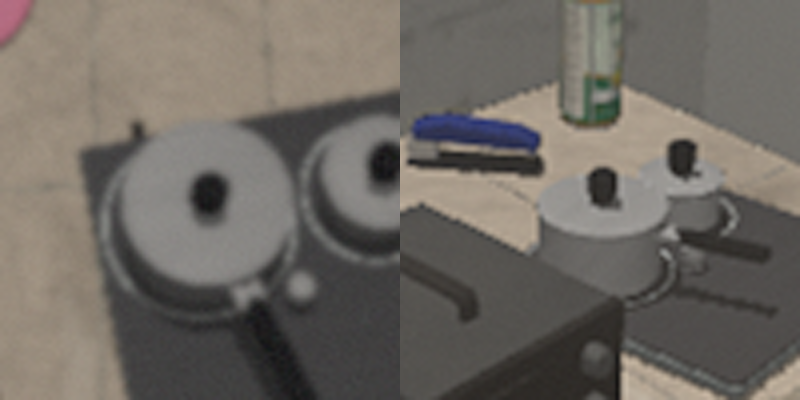

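The crops show the lid flat on the saucepan. Its fit, (0.624, −0.051) with R 57 mm at the seated height, is about 2 mm from the pan's axis. Both pans are in their rings and the arm is clear, so I'll hand it in.

```bash
python3 -c "
from rig import manip
print(manip.sign_off())"
```

```text
the job is handed in; nothing more can be done
None
```

The job is handed in, with no verdict returned: by the last camera measurements the saucepan is about 3 mm and the pot about 2 mm from their ring centres, and the lid sits flat in the rim about 2 mm off the pan's axis, after about 19 s of the 67 s allowed.

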